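# Index the packing turntable to the outfeed rollers and relock it

## Robot

A 6-joint arm with a two-finger parallel gripper is mounted at the origin on the work surface. World frame = base frame: x ahead of the robot, y to its left, z up, the work surface at z = 0. Lengths are in m, angles in rad, forces in N, time in s.
With the tool pointing down it reaches from about 0.25 to 0.775 m from the base axis. Payload 4 kg.
Tool frame: the origin (TCP) lies at the very end of the fingers, on their centre line; the grasp point (between the pads) lies 19 mm behind it; y points along the fingers, x is the direction in which the jaws open and shut, and the axes are right-handed (so a half turn about y gives the same grasp; the last joint's range is limited). The gripper opens to 94 mm and grips with 3 to 60 N. Pads are 16 mm wide; open, the fingers measure 119 mm over their backs; the gripper's body (75 mm by 177 mm) begins 78 mm behind the grasp point.
Start: joints at [1.15, 0.087, 1.371, -0, 1.684, -0.103], TCP at [0.172, 0.522, 0.206] pointing down, gripper open.
Joint ranges: [-3.1, 3.1], [-0.76, 2.03], [0.27, 2.55], [-1.08, 4.22], [0.17, 2.65], [-2.57, 2.57]. Speed limits (rad/s): [2.79, 2.79, 3.14, 3.14, 3.14, 3.14].

## Interface

Orientations are given as [roll, pitch, yaw] about the fixed x, y, z axes, in that order (R = Rz(yaw) Ry(pitch) Rx(roll)).
In Python, from bench import robot gives the robot as it stands.
- The arm moves only by the shell command python3 -m handwheel 'ROWS' [OPENING]. ROWS is JSON, a list of rows, each an object with "delta_pos": the shift along the tool's x, y, z in mm, a list of three; "yaw": the turn about the tool's y in rad. A call has 1 to 12 rows; each row is the pose to reach, as a shift and turn from the pose commanded when the call began, along the tool's axes at that moment; what a row does not reach only later rows make up. A row lasts 1/10 s, in which the tool goes at most 50 mm and 8.59 degrees, less where a joint would pass 70% of its speed; a pose out of reach is approached as far as the arm can. A call with a gripper value outside its range is refused whole. OPENING is the closure in counts, from 0 (fully open) to 255 (shut), set as the call begins (- or left out, the last holds). The fingers move at their own pace and stop on an object; the grip force is fixed at half the most. Time passes only in rows, so rows that repeat a pose let the fingers close. It gives the time, the measured TCP pose, the force and the opening at its end, in the units of the state.
- robot.get_obs(): the state, without advancing time (a new reading comes with each control period).
- robot.snapshot(name): name is "scene" or "top"; returns a dict with "image" (420x560x3 uint8, red, green, blue), "fx", "fy", "cx", "cy" (pixels), "rvec" (rotation vector, rad) and "tvec" (3), from world to camera coordinates, as OpenCV has them. Camera axes: x right, y down, z forward; pixel columns grow to the right and rows downward; lengths in m; the calibration is good to about 2 mm. A picture is of the moment at which its call begins. There is no depth.
- robot.close_job(): hands the job in, once; it reports no verdict.
The state is a dict: "time": time; "joint_positions": joint angles; "qvel": joint speeds; "joint_torque": joint torques, N m; "tool_pos": TCP position; "ee_rot": TCP orientation; "wrist_force": force on the tool from outside, world axes, zero at the start; "wrist_torque": the same for the moment, N m; "width": finger opening in m.
Only numpy, scipy, OpenCV 4.12 (cv2) and the standard library are available. Lean on these libraries where they do the work, as an engineer would, in place of code of your own. Each camera call takes 0.05 s, during which the arm holds its last target.

## Task

The parcel on the hand-turned packing table must go out over the rollers with its labelled end first: pull up the locking plunger's red T-knob and twist it so that it stays out, then swing the table round by its black hand grip until the labelled end points squarely at the rollers. Twist the knob back so that the pin drops fully home and locks the table there. Let the parcel ride round as it lies on the mat, and leave the other things on the bench where they are.

Things in the scene. Friction and masses are not known exactly. Their poses are not given: they have to be found in the camera images.
- stand: Fixed turntable stand, grey base plate 270 mm square. Origin on the bench, on the vertical turning axis; x points roughly away from the robot, y to its left (turned up to 0.22 rad). Round plate 300 mm across, top at 66 mm; grey mat 224 mm across, top at 70 mm. Bracket and plunger on the -x +y diagonal; bracket arm 100 to 110 mm high, 44 mm wide, 119 to 173 mm from the axis, its upright beyond.
- turntable (a joint): Angle of the plate (rad), anticlockwise from above, 0 at the start. Index holes each quarter turn, at 0, 1.571, -1.571: within about 0.02 rad of one the pin drops in and centres the plate (play about 0.01). Bearing drag is about 1 N at the grip; it stays where left; the grip meets the bracket at 2.85 either way. With the pin in a hole it cannot turn.
- turn_grip_mid (a point): Middle of the black upright hand grip on the plate's rim: round, 22 mm across, from 73 to 123 mm above the bench, this point at 100 mm. 135 mm from the turning axis, at the start on the stand's +x -y diagonal; moves with the plate. It spins freely on its bolt, so a gripper holding it need not turn along.
- knob_grip (a point): Grasp point of the plunger's red T-knob, on its vertical axis, 135 mm from the turning axis, 154 mm above the bench when home. A bar 46 long, 13 wide, 30 mm tall (20 mm below to 10 mm above this point), along the stand's y when home, along x when twisted. The slotted steel bush below it tops out at 130 mm: keep fingertips above. Spring: 7 N down when home, 11 N drawn.
- plunger_pull (a joint): How far the plunger is drawn up (m): 0 home, its pin 9 mm deep in a hole of the plate; 0.011 when held out on the bush (pin 2 mm clear of the plate); 0.014 at its stop. Let down beside a hole, the pin stands on the plate at about 0.009.
- plunger_twist (a joint): Twist of the T-knob (rad): 0 at home, 1.571 at its stop, clockwise from above. Turns only when drawn up more than 0.011 m; a cross bar under the knob then rides over the bush and rests on it, so the plunger stays out when let go. Twisted back to 0 the bar meets its slot and the spring draws the plunger down.
- label (a point): Middle of the parcel's labelled end face. The label is white with a blue band and black bars and folds over the top edge of that end, so it is seen from above. At the start it faces about the stand's -x (the robot).
- parcel_mid (a point): Centre of the loose brown parcel, 140 long (its x axis, labelled end at -x), 90 wide, 50 mm tall, top 120 mm above the bench, lying within 8 mm of the middle of the mat. About 0.3 to 0.7 kg.
- rollers: Fixed roller outfeed: grey frame, six steel rollers, 200 mm long (its y axis, in line with the turning axis), 166 mm wide, 72 mm high. Origin on the bench under its centre, 300 mm from the turning axis on the stand's +y or -y side, which differs between starts: the plate turns a quarter clockwise for +y, anticlockwise for -y.
- film_stand: Fixed upright spindle with a roll of clear film, base 130 mm across, 188 mm tall. Origin on the bench under its centre, 300 mm from the turning axis, opposite the rollers.
- tape_roll: Loose bystander: brown tape roll lying flat, 96 mm across, 48 mm tall. Origin under its centre.
- tape_gun: Loose bystander: red hand tape dispenser, about 240 mm long, 92 mm tall. Origin under its middle.
- marker: Loose bystander: black marker with blue cap, 110 mm long, 14 mm thick. Origin under its middle.
- waiting_parcel: Loose bystander: closed parcel without label, 100 by 140 by 80 mm tall. Origin under its centre.
- edge_protectors: Loose bystander: stack of four white card corner profiles, 200 mm long, 51 mm tall. Origin under its middle.

How it is judged:
On the way, in this order (a step that is already met when the one before it is completed fails the run):
1. the plunger is drawn up and twisted, so that it stands out of the plate (value of joint plunger_pull above 0.0095 m and value of joint plunger_twist above 1.2 rad), for 0.2 s.
2. the turntable has been swung a quarter turn, to the side of the rollers ((value of joint turntable above 1.5 rad or value of joint turntable below -1.5 rad) and horizontal distance between label and rollers below 0.25 m), for 0.1 s.
At the end, for the whole second after the job is handed in: Plunger home (under 2.5 mm out, twist under 0.25 rad), plate within 0.04 rad of a quarter turn; parcel flat on the mat, centre within 25 mm of the turning axis, labelled end towards the rollers (within 250 mm of their centre, 25 mm of their centre line) (value of joint plunger_pull below 0.0025 m and value of joint plunger_twist below 0.25 rad and (value of joint turntable between 1.53 and 1.61 rad or value of joint turntable between -1.61 and -1.53 rad) and horizontal distance between label and rollers below 0.25 m and x of label in the frame of rollers between -0.025 and 0.025 m and horizontal distance between parcel_mid and stand below 0.025 m and angle between parcel_mid's own z axis and vertical below 0.05 rad and height (world z) of parcel_mid below 0.1 m); the robot touches nothing.
It fails at once if another thing on the bench was moved by more than 20 mm (distance of any of tape_roll, tape_gun, marker, waiting_parcel, edge_protectors from where it was at the start of the episode above 0.02 m).
It also fails if it takes over 64 s, if anything falls off the work surface, if the arm or the gripper's body presses on something with over 40 N, if the wrist force passes 120 N, or if a joint passes its speed limit or range.

## Working session

There is one attempt and no reset: what is moved stays moved. The work goes in short steps, Python scripts to look and compute and a shell command to move; the robot and the scene stay as the last step left them, time stands still between calls to the robot, and variables do not carry over. Pictures are saved under pics/ and viewed, and the job is handed in when it is done.

```bash
ls; mkdir -p pics; python3 - <<'E'
from bench import robot
import cv2
print(robot.get_obs())
for n in ("scene","top"):
    s=robot.snapshot(n); print({k:v for k,v in s.items() if k!="image"})
    cv2.imwrite(f"pics/{n}0.png",s["image"][:,:,::-1])
E
```

```text
pics
{'time': 0.0, 'joint_positions': array([ 1.14988879e+00,  8.79552417e-02,  1.37225374e+00, -1.99299351e-05,
        1.68362208e+00, -1.03124923e-01]), 'qvel': array([-2.55358847e-04,  7.19822620e-04, -3.84536043e-04,  1.22997466e-03,
        8.54855596e-05, -7.25189143e-04]), 'joint_torque': array([ 6.79660152e-04, -3.40175772e+01, -3.02432299e+01,  7.19998218e-02,
        3.29488493e-02, -1.68606443e-04]), 'tool_pos': array([0.17164709, 0.52193906, 0.20430434]), 'ee_rot': array([-1.5705856 ,  0.00222856,  1.25301173]), 'wrist_force': array([0.87391968, 0.01152897, 0.01697726]), 'wrist_torque': array([-0.02803552, -0.01903677,  0.08845844]), 'width': 0.09370646946548918}
{'fx': 415.0110728251513, 'fy': 415.0110728251513, 'cx': 280.7563942601907, 'cy': 208.26464378229855, 'rvec': array([ 1.21383843,  2.09858949, -1.14642142]), 'tvec': array([ 0.2629349 , -0.17374907,  1.55921742])}
{'fx': 454.01194154617195, 'fy': 454.01194154617195, 'cx': 282.40023245925545, 'cy': 212.78991966309547, 'rvec': array([ 2.13310056, -2.15984189,  0.1590695 ]), 'tvec': array([0.0198628 , 0.54874466, 1.19640046])}
```

View pics/scene0.png

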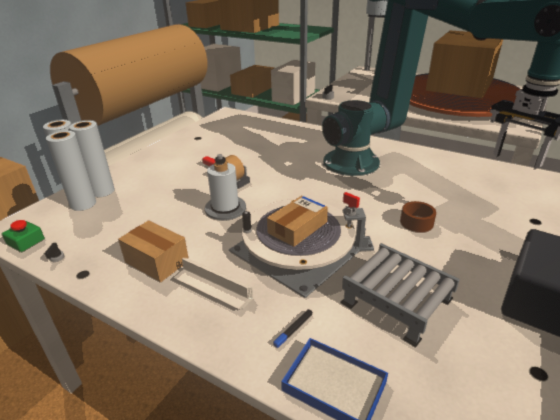

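View pics/top0.png

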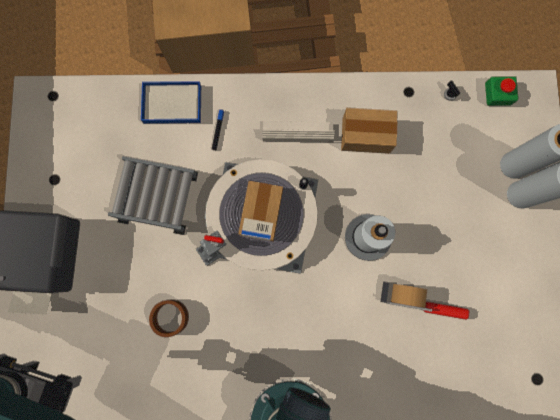

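```bash
cat > h.py <<'E'
import numpy as np, cv2
from bench import robot
from scipy.spatial.transform import Rotation as Ro
def ray(s,u,v):
    R=cv2.Rodrigues(np.array(s["rvec"]))[0]; c=-R.T@s["tvec"]
    d=R.T@np.array([(u-s["cx"])/s["fx"],(v-s["cy"])/s["fy"],1]); return c,d/np.linalg.norm(d)
def onplane(s,u,v,z):
    c,d=ray(s,u,v); return c+d*(z-c[2])/d[2]
def proj(s,P): return cv2.projectPoints(np.array(P,float).reshape(-1,1,3),np.array(s["rvec"]),np.array(s["tvec"]),np.array([[s["fx"],0,s["cx"]],[0,s["fy"],s["cy"]],[0,0,1.]]),None)[0].reshape(-1,2)
def tri(a,pa,b,pb):
    c1,d1=ray(a,*pa);c2,d2=ray(b,*pb)
    t=np.linalg.lstsq(np.c_[d1,-d2],c2-c1,rcond=None)[0]
    p,q=c1+d1*t[0],c2+d2*t[1]; return (p+q)/2,np.linalg.norm(p-q)
def red(s,box):
    x0,y0,x1,y1=box; im=s["image"].astype(int)[y0:y1,x0:x1]
    m=(im[...,0]>110)&(im[...,1]<70)&(im[...,2]<70)
    v,u=np.nonzero(m); return m,u+x0,v+y0
def crop(s,box,f,name):
    x0,y0,x1,y1=box
    cv2.imwrite("pics/"+name,cv2.resize(s["image"][y0:y1,x0:x1,::-1],None,fx=f,fy=f,interpolation=cv2.INTER_NEAREST))
E
python3 - <<'E'
from h import *
S=robot.snapshot("scene");T=robot.snapshot("top")
crop(T,(180,140,340,290),5,"t1.png"); crop(S,(220,170,400,300),4,"s1.png")
for n,s,b in(("S",S,(335,185,370,225)),("T",T,(195,228,230,250))):
    m,u,v=red(s,b); print(n,len(u),u.mean(),v.mean(),u.min(),u.max(),v.min(),v.max())
E
```

```text
S 62 352.83870967741933 198.29032258064515 344 358 193 207
T 90 213.34444444444443 238.6888888888889 205 222 235 242
```

View pics/t1.png

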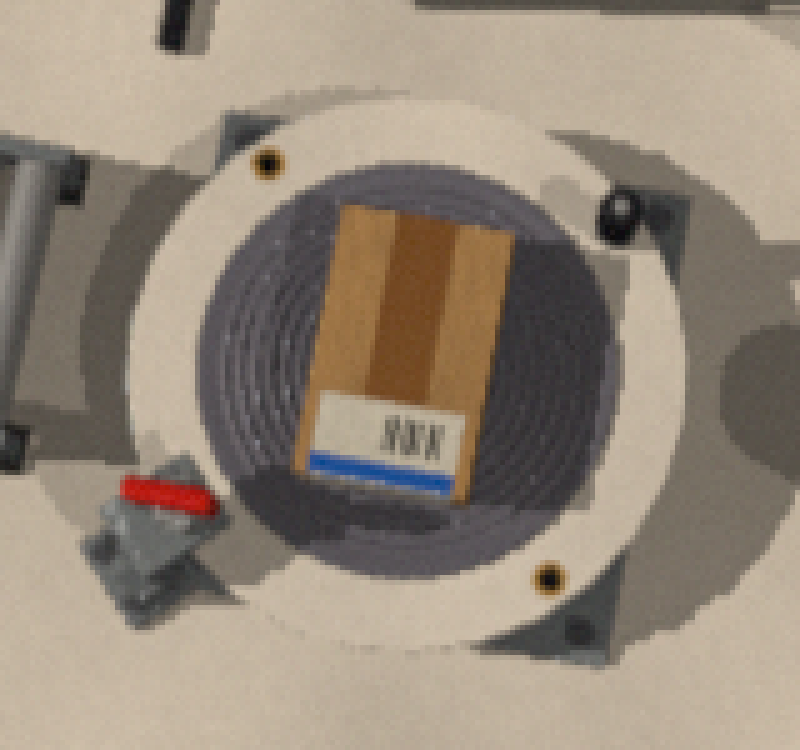

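View pics/s1.png

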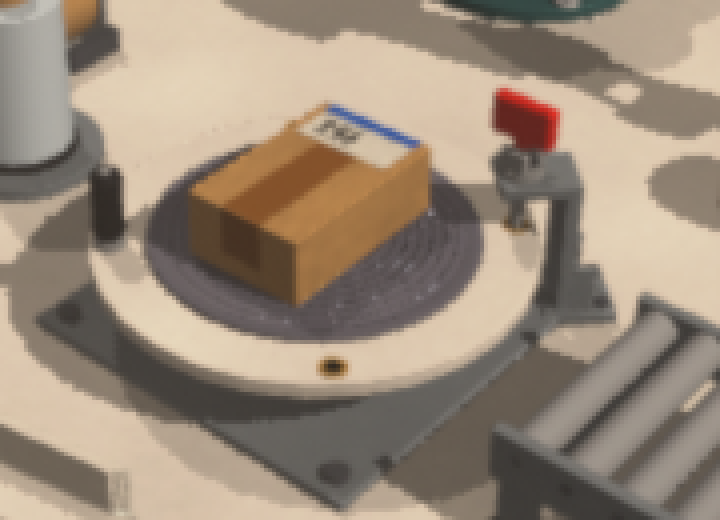

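```bash
python3 - <<'E'
from h import *
S=robot.snapshot("scene");T=robot.snapshot("top")
print("campos",ray(S,0,0)[0],ray(T,0,0)[0])
h1=onplane(T,180+268.5/5,140+164/5,.066);h2=onplane(T,180+549.5/5,140+579/5,.066)
print("holes",h1,h2,(h1+h2)/2,np.linalg.norm(h1-h2)); d=h1-h2; psi=np.arctan2(d[1],d[0])-np.pi/4; print("yaw holes",psi)
m,u,v=red(T,(195,228,230,250)); kT=onplane(T,u.mean(),v.mean(),.163); print("knob top",kT)
p=np.c_[u,v].astype(np.float32); print(cv2.minAreaRect(p))
m,u2,v2=red(S,(335,185,370,225)); print("tri knob",tri(T,(u.mean(),v.mean()),S,(u2.mean(),v2.mean())), onplane(S,(u2.min()+u2.max())/2,(v2.min()+v2.max())/2,.149))
g=onplane(T,180+620/5,140+203/5,.123); print("grip top",g)
print("grip S mid",onplane(S,220+107.5/4,170+203/4,.098))
c=(h1+h2)/2
for r,z in((.150,.066),):
  for zz in (0,):
    a=np.linspace(0,2*np.pi,12,endpoint=False)
    im=T["image"].copy()
    for q in proj(T,[(c[0]+r*np.cos(t),c[1]+r*np.sin(t),z) for t in a]): cv2.circle(im,tuple(np.int32(np.round(q))),1,(255,0,255),-1)
for k,col in ((-np.pi/4,(0,255,0)),(3*np.pi/4,(0,255,0))):
    for z in (.1,.123,.154,.164):
        q=proj(T,[(c[0]+.135*np.cos(k+psi),c[1]+.135*np.sin(k+psi),z)])[0]; print(k,z,q, c[0]+.135*np.cos(k+psi),c[1]+.135*np.sin(k+psi))
        im[int(round(q[1])),int(round(q[0]))]=col
T["image"]=im; crop(T,(180,140,340,290),5,"t2.png")
print("roller",[onplane(T,x,y,.07)for x,y in((119,155),(198,168),(184,232),(109,219))])
E
```

```text
campos [1.33078826 0.49538224 0.71699476] [0.36908821 0.01655784 1.2634829 ]
holes [0.65592213 0.14324123 0.066     ] [ 0.43060506 -0.00518539  0.066     ] [0.5432636  0.06902792 0.066     ] 0.26981149689929856
yaw holes -0.20289943986268577
knob top [0.46944644 0.18189827 0.163     ]
((213.28846740722656, 238.55770874023438), (17.258220672607422, 5.295135498046875), 11.309932708740234)
tri knob (array([0.46950621, 0.18576543, 0.15219879]), np.float64(0.004829577355531247)) [0.47320838 0.18514637 0.149     ]
grip top [ 0.61955601 -0.04320071  0.123     ]
grip S mid [ 0.61986849 -0.04006316  0.098     ]
-0.7853981633974483 0.1 [303.78638662 183.2527528 ] 0.6175287574248448 -0.04370932059074985
-0.7853981633974483 0.123 [304.21359949 181.37126555] 0.6175287574248448 -0.04370932059074985
-0.7853981633974483 0.154 [304.81653615 178.71587355] 0.6175287574248448 -0.04370932059074985
-0.7853981633974483 0.164 [305.01805037 177.82838524] 0.6175287574248448 -0.04370932059074985
2.356194490192345 0.1 [217.06992105 241.02030416] 0.4689984329956588 0.1817651629433316
2.356194490192345 0.123 [215.77817635 240.25282743] 0.4689984329956588 0.1817651629433316
2.356194490192345 0.154 [213.95346181 239.1686922 ] 0.4689984329956588 0.1817651629433316
2.356194490192345 0.164 [213.34317462 238.80609639] 0.4689984329956588 0.1817651629433316
roller [array([0.70811862, 0.45336329, 0.07      ]), array([0.66939721, 0.23907313, 0.07      ]), array([0.49651687, 0.27350955, 0.07      ]), array([0.53361049, 0.47290262, 0.07      ])]
```

View pics/t2.png

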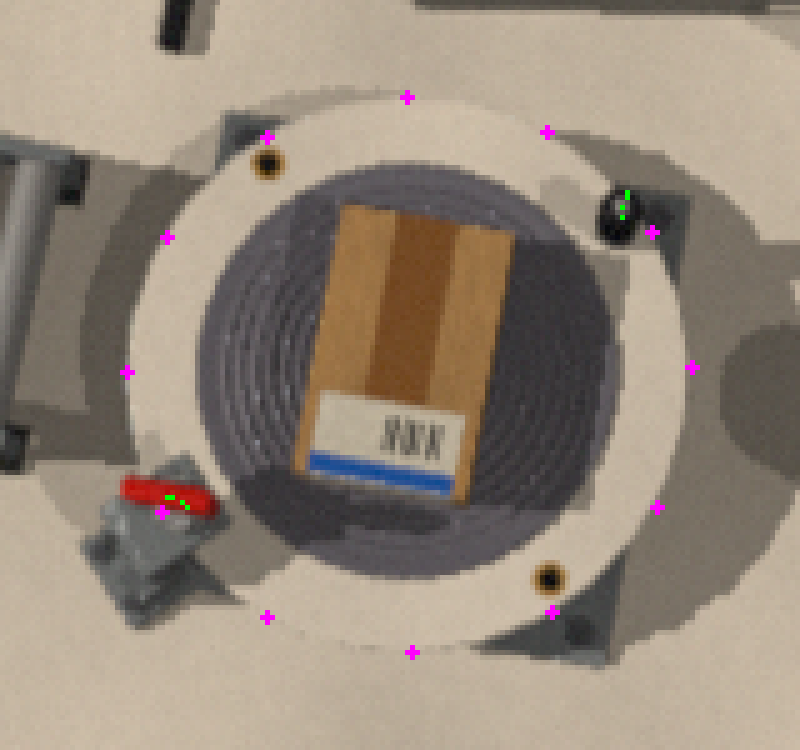

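```bash
python3 -m handwheel '[{"delta_pos":[-10,0,-17],"yaw":0.06},{"delta_pos":[-29,0,-50],"yaw":0.18},{"delta_pos":[-52,0,-88],"yaw":0.33},{"delta_pos":[-75,0,-128],"yaw":0.48},{"delta_pos":[-98,0,-167],"yaw":0.63},{"delta_pos":[-122,0,-207],"yaw":0.77},{"delta_pos":[-145,0,-246],"yaw":0.92},{"delta_pos":[-168,0,-286],"yaw":1.07},{"delta_pos":[-190,0,-323],"yaw":1.21},{"delta_pos":[-208,0,-354],"yaw":1.32},{"delta_pos":[-221,0,-376],"yaw":1.41},{"delta_pos":[-229,0,-389.5],"yaw":1.456}]' 0; python3 -m handwheel '[{"delta_pos":[0,0,0],"yaw":0},{"delta_pos":[0,0,0],"yaw":0},{"delta_pos":[0,0,0],"yaw":0}]'; python3 - <<'E'
from h import *
o=robot.get_obs();print(o["joint_positions"])
T=robot.snapshot("top");S=robot.snapshot("scene"); crop(T,(160,140,320,290),4,"t3.png");crop(S,(260,90,440,270),4,"s3.png")
E
```

```text
time: 1.5
tool_pos: [0.4714, 0.1815, 0.2053]
ee_rot: [-1.571, 0.0, -0.208]
wrist_force: [-0.0, 0.8, -0.3]
width: 0.0936
time: 1.8
tool_pos: [0.4696, 0.1843, 0.2056]
ee_rot: [-1.57, 0.0, -0.2]
wrist_force: [-0.4, -0.6, -0.3]
width: 0.0939
[ 2.61144426e-01 -1.46226152e-02  1.47565783e+00  6.34818822e-04
  1.68061173e+00  4.61704097e-01]
```

View pics/s3.png

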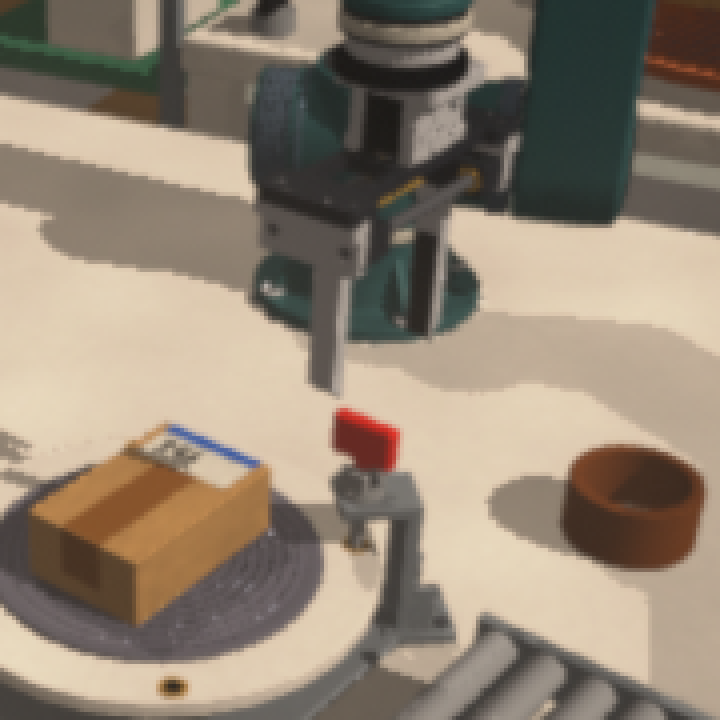

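The scene view shows the open fingers straddling the red knob (crop ~(365,440)). Next I lower the tool.

```bash
python3 -m handwheel '[{"delta_pos":[0,10,0],"yaw":0},{"delta_pos":[0,25,0],"yaw":0},{"delta_pos":[0,40,0],"yaw":0},{"delta_pos":[0,55,0],"yaw":0},{"delta_pos":[0,64,0],"yaw":0},{"delta_pos":[0,69,0],"yaw":0},{"delta_pos":[0,69,0],"yaw":0},{"delta_pos":[0,69,0],"yaw":0}]' 0;  python3 - <<'E'
from h import *
T=robot.snapshot("top");S=robot.snapshot("scene"); crop(S,(300,130,400,230),6,"s4.png")
E
```

```text
time: 2.7
tool_pos: [0.4707, 0.1833, 0.1369]
ee_rot: [-1.57, -0.001, -0.203]
wrist_force: [0.5, 0.2, -0.6]
width: 0.0945
```

View pics/s4.png

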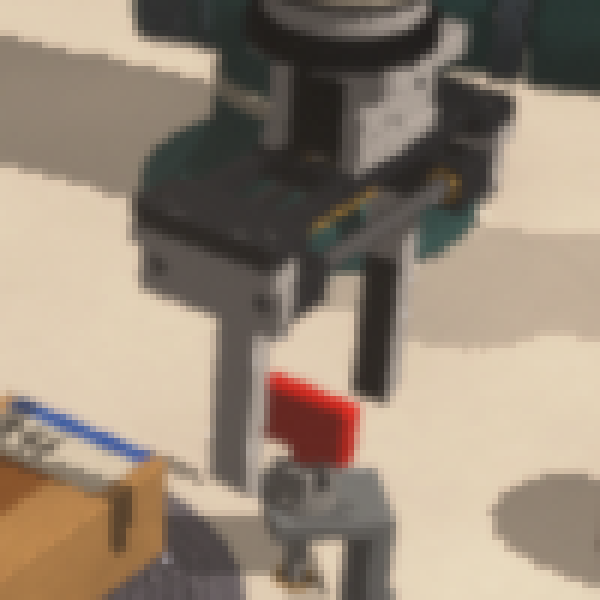

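The fingers stand on either side of the bar, which sits at crop (312,420), so I close on it.

```bash
python3 -m handwheel '[{"delta_pos":[0,0,0],"yaw":0},{"delta_pos":[0,0,0],"yaw":0},{"delta_pos":[0,0,0],"yaw":0},{"delta_pos":[0,0,0],"yaw":0},{"delta_pos":[0,0,0],"yaw":0},{"delta_pos":[0,0,0],"yaw":0},{"delta_pos":[0,0,0],"yaw":0},{"delta_pos":[0,0,0],"yaw":0}]' 255;  python3 - <<'E'
from h import *
print(robot.get_obs())
S=robot.snapshot("scene"); crop(S,(300,130,400,230),6,"s5.png")
E
```

```text
time: 3.6
tool_pos: [0.4703, 0.1832, 0.1365]
ee_rot: [-1.571, -0.0, -0.203]
wrist_force: [0.2, 0.1, -0.1]
width: 0.0332
{'time': 3.6, 'joint_positions': array([2.59114212e-01, 1.05124519e-02, 1.58787835e+00, 4.38631357e-05,
       1.54315750e+00, 4.62082054e-01]), 'qvel': array([ 0.00201956, -0.00116981, -0.00016219, -0.00075641,  0.00016435,
        0.00149556]), 'joint_torque': array([-7.37219434e-04, -3.00961125e+01, -2.96379894e+01,  7.36373803e-02,
       -1.83898048e-02,  1.28456595e-04]), 'tool_pos': array([0.47031698, 0.18323909, 0.13648856]), 'ee_rot': array([-1.57073731e+00, -2.01481677e-05, -2.02969054e-01]), 'wrist_force': array([ 0.23305134,  0.08431715, -0.13625587]), 'wrist_torque': array([-0.07217414,  0.05281626,  0.05307972]), 'width': 0.033182923015735215}
```

View pics/s5.png

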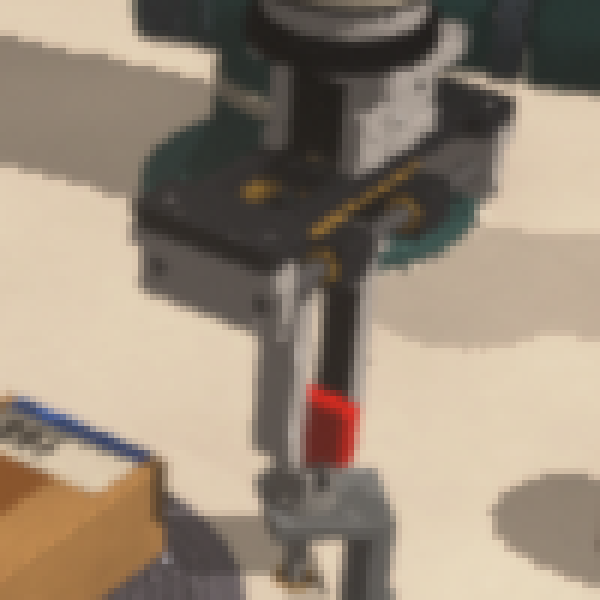

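Still closing and centred on the bar, so I wait for it to finish.

```bash
python3 -m handwheel '[{"delta_pos":[0,0,0],"yaw":0},{"delta_pos":[0,0,0],"yaw":0},{"delta_pos":[0,0,0],"yaw":0},{"delta_pos":[0,0,0],"yaw":0},{"delta_pos":[0,0,0],"yaw":0}]' 255;
```

```text
time: 4.15
tool_pos: [0.4711, 0.1831, 0.1365]
ee_rot: [-1.571, -0.002, -0.203]
wrist_force: [3.8, -0.2, -1.7]
width: 0.0129
```

```bash
python3 -m handwheel '[{"delta_pos":[0,-3,0],"yaw":0},{"delta_pos":[0,-6,0],"yaw":0},{"delta_pos":[0,-9,0],"yaw":0},{"delta_pos":[0,-11,0],"yaw":0},{"delta_pos":[0,-13,0],"yaw":0},{"delta_pos":[0,-13,0],"yaw":0},{"delta_pos":[0,-13,0],"yaw":0}]'
```

```text
time: 4.85
tool_pos: [0.4709, 0.183, 0.1474]
ee_rot: [-1.571, -0.0, -0.203]
wrist_force: [7.4, 0.1, -9.9]
width: 0.0129
```

```bash
python3 -m handwheel '[{"delta_pos":[0,-1,0],"yaw":0},{"delta_pos":[0,-1,0],"yaw":0},{"delta_pos":[0,-1,0],"yaw":0}]'; python3 -m handwheel '[{"delta_pos":[0,-1,0],"yaw":0},{"delta_pos":[0,-1,0],"yaw":0},{"delta_pos":[0,-1,0],"yaw":0}]'
```

```text
time: 5.15
tool_pos: [0.4709, 0.183, 0.1482]
ee_rot: [-1.571, -0.0, -0.203]
wrist_force: [7.0, 0.5, -10.7]
width: 0.0129
time: 5.45
tool_pos: [0.4709, 0.183, 0.1491]
ee_rot: [-1.571, -0.0, -0.203]
wrist_force: [7.0, 0.4, -11.6]
width: 0.0128
```

```bash
python3 -m handwheel '[{"delta_pos":[1,0,0],"yaw":0},{"delta_pos":[1.5,0,0],"yaw":0.05},{"delta_pos":[1.5,0,0],"yaw":0.12},{"delta_pos":[1.5,0,0],"yaw":0.2},{"delta_pos":[1.5,0,0],"yaw":0.3},{"delta_pos":[1.5,0,0],"yaw":0.3},{"delta_pos":[1.5,0,0],"yaw":0.3}]'; python3 -c "
from bench import robot
print(robot.get_obs()['wrist_torque'])"
```

```text
time: 6.15
tool_pos: [0.4711, 0.183, 0.1494]
ee_rot: [-1.572, 0.002, -0.501]
wrist_force: [4.1, 2.0, -10.9]
width: 0.0126
[ 0.1559162  -1.00896152 -0.05225762]
```

```bash
python3 -m handwheel '[{"delta_pos":[0,0,0],"yaw":0.12},{"delta_pos":[0,0,0],"yaw":0.25},{"delta_pos":[0,0,0],"yaw":0.38},{"delta_pos":[0,0,0],"yaw":0.51},{"delta_pos":[0,0,0],"yaw":0.64},{"delta_pos":[0,0,0],"yaw":0.77},{"delta_pos":[0,0,0],"yaw":0.9},{"delta_pos":[0,0,0],"yaw":1.03},{"delta_pos":[0,0,0],"yaw":1.15},{"delta_pos":[0,0,0],"yaw":1.24},{"delta_pos":[0,0,0],"yaw":1.24},{"delta_pos":[0,0,0],"yaw":1.24}]'; python3 -c "
from bench import robot
print(robot.get_obs()['wrist_torque'])"
```

```text
time: 7.35
tool_pos: [0.471, 0.1832, 0.1505]
ee_rot: [-1.573, 0.0, -1.74]
wrist_force: [2.9, 1.9, -12.3]
width: 0.013
[ 0.45921334 -0.66391542 -0.02138849]
```

```bash
python3 -m handwheel '[{"delta_pos":[0,1,0],"yaw":0},{"delta_pos":[0,2,0],"yaw":0},{"delta_pos":[0,3,0],"yaw":0},{"delta_pos":[0,3,0],"yaw":0},{"delta_pos":[0,3,0],"yaw":0}]';python3 - <<'E'
from h import *
S=robot.snapshot("scene"); crop(S,(300,130,400,230),6,"s6.png")
E
```

```text
time: 7.85
tool_pos: [0.4712, 0.1831, 0.1482]
ee_rot: [-1.572, 0.0, -1.743]
wrist_force: [0.3, 2.5, -11.3]
width: 0.0131
```

View pics/s6.png

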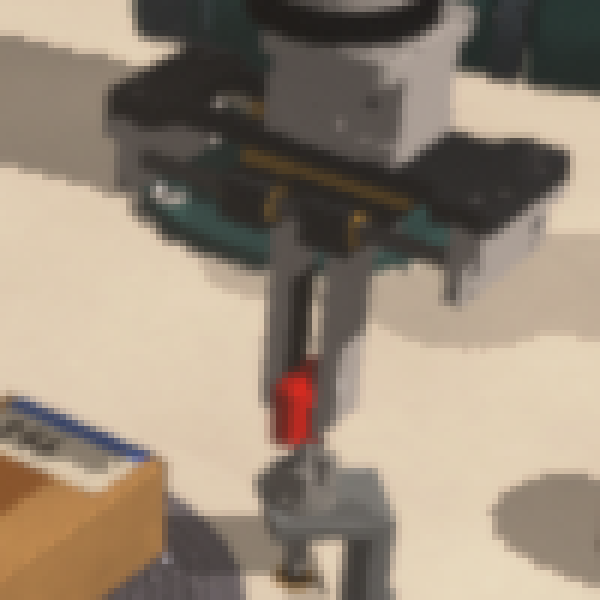

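The bar now lies along x (crop (300,405)), twisted in the jaws. I ease it down a little more until it rests on the bush, then open.

```bash
python3 -m handwheel '[{"delta_pos":[0,1,0],"yaw":0},{"delta_pos":[0,2,0],"yaw":0},{"delta_pos":[0,3,0],"yaw":0},{"delta_pos":[0,3,0],"yaw":0}]'; python3 -m handwheel '[{"delta_pos":[0,0,0],"yaw":0},{"delta_pos":[0,0,0],"yaw":0},{"delta_pos":[0,0,0],"yaw":0},{"delta_pos":[0,0,0],"yaw":0},{"delta_pos":[0,0,0],"yaw":0},{"delta_pos":[0,0,0],"yaw":0},{"delta_pos":[0,0,0],"yaw":0},{"delta_pos":[0,0,0],"yaw":0}]' 0
```

```text
time: 8.3
tool_pos: [0.4713, 0.1831, 0.1474]
ee_rot: [-1.571, 0.001, -1.743]
wrist_force: [-5.2, 2.1, -0.8]
width: 0.0128
time: 9.1
tool_pos: [0.4718, 0.1829, 0.1454]
ee_rot: [-1.571, -0.0, -1.743]
wrist_force: [0.2, -0.4, 0.4]
width: 0.0734
```

```bash
python3 -m handwheel '[{"delta_pos":[0,-10,0],"yaw":0},{"delta_pos":[0,-30,0],"yaw":0},{"delta_pos":[0,-50,0],"yaw":0},{"delta_pos":[0,-68,0],"yaw":0},{"delta_pos":[0,-75,0],"yaw":0}]' 0; python3 - <<'E'
from h import *
S=robot.snapshot("scene"); crop(S,(300,130,400,230),6,"s7.png")
E
python3 -m handwheel '[{"delta_pos":[6,0,5],"yaw":-0.1},{"delta_pos":[20,0,18],"yaw":-0.24},{"delta_pos":[40,0,37],"yaw":-0.38},{"delta_pos":[60,0,56],"yaw":-0.52},{"delta_pos":[80,0,75],"yaw":-0.66},{"delta_pos":[100,0,94],"yaw":-0.8},{"delta_pos":[120,0,112],"yaw":-0.94},{"delta_pos":[140,0,130],"yaw":-1.08},{"delta_pos":[160,0,149],"yaw":-1.22},{"delta_pos":[178,0,166],"yaw":-1.36},{"delta_pos":[191,0,178],"yaw":-1.5},{"delta_pos":[197,0,184],"yaw":-1.64}]'
python3 -m handwheel '[{"delta_pos":[0,0,0],"yaw":-0.14},{"delta_pos":[0,0,0],"yaw":-0.28},{"delta_pos":[0,0,0],"yaw":-0.42},{"delta_pos":[0,0,0],"yaw":-0.56},{"delta_pos":[0,0,0],"yaw":-0.65},{"delta_pos":[0,0,0],"yaw":-0.686},{"delta_pos":[0,0,0],"yaw":-0.686}]'
python3 - <<'E'
from h import *
S=robot.snapshot("scene"); crop(S,(200,100,400,280),4,"s8.png")
E
```

```text
time: 9.6
tool_pos: [0.4729, 0.1832, 0.2236]
ee_rot: [-1.566, 0.002, -1.743]
wrist_force: [-0.1, 0.7, 0.4]
width: 0.0939
time: 10.85
tool_pos: [0.6195, -0.0443, 0.2188]
ee_rot: [-1.571, 0.002, -0.099]
wrist_force: [0.0, -0.1, 0.3]
width: 0.094
time: 11.55
tool_pos: [0.619, -0.0426, 0.2194]
ee_rot: [-1.57, 0.001, 0.583]
wrist_force: [0.1, -0.1, -0.1]
width: 0.0939
```

View pics/s8.png

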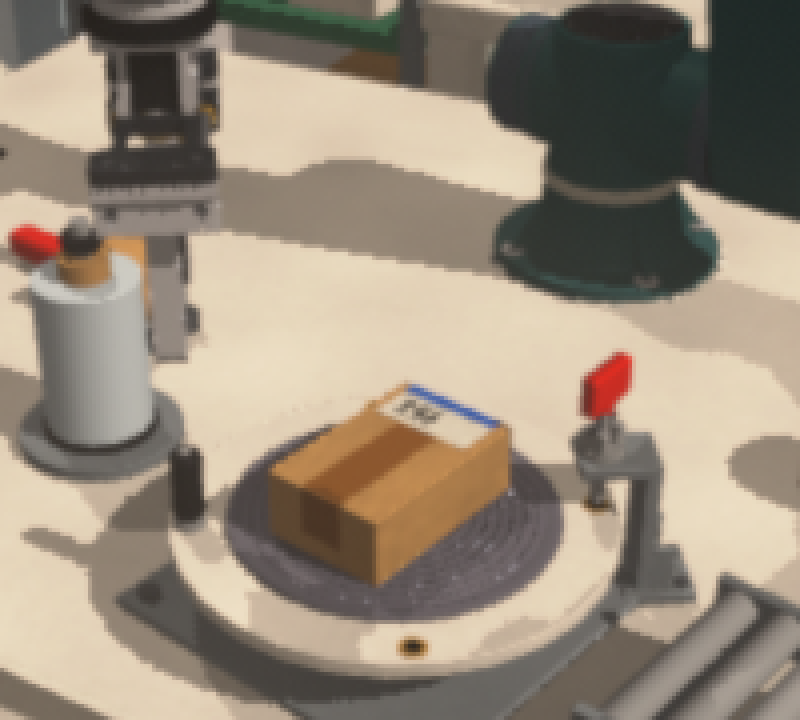

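View pics/s7.png

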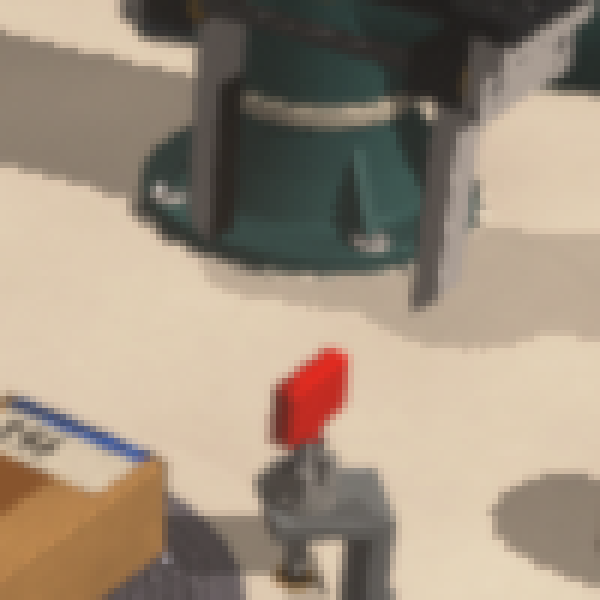

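The knob is standing out and twisted (crop s7 (310,395)). The gripper is above the black grip (s8 (188,485)), so I lower it over the grip.

```bash
python3 -m handwheel '[{"delta_pos":[0,12,0],"yaw":0},{"delta_pos":[0,32,0],"yaw":0},{"delta_pos":[0,52,0],"yaw":0},{"delta_pos":[0,72,0],"yaw":0},{"delta_pos":[0,90,0],"yaw":0},{"delta_pos":[0,90,0],"yaw":0}]'
python3 -m handwheel '[{"delta_pos":[0,12,0],"yaw":0},{"delta_pos":[0,24,0],"yaw":0},{"delta_pos":[0,36,0],"yaw":0},{"delta_pos":[0,42,0],"yaw":0},{"delta_pos":[0,42,0],"yaw":0},{"delta_pos":[0,42,0],"yaw":0}]'
python3 - <<'E'
from h import *
S=robot.snapshot("scene"); crop(S,(200,100,400,280),4,"s9.png")
T=robot.snapshot("top"); crop(T,(180,140,380,290),4,"t9.png")
E
```

```text
time: 12.2
tool_pos: [0.6167, -0.0422, 0.1257]
ee_rot: [-1.565, 0.006, 0.583]
wrist_force: [-0.1, 0.4, -1.2]
width: 0.0942
time: 12.8
tool_pos: [0.6195, -0.0427, 0.0886]
ee_rot: [-1.571, -0.0, 0.583]
wrist_force: [0.3, 0.0, 0.9]
width: 0.0939
```

View pics/s9.png

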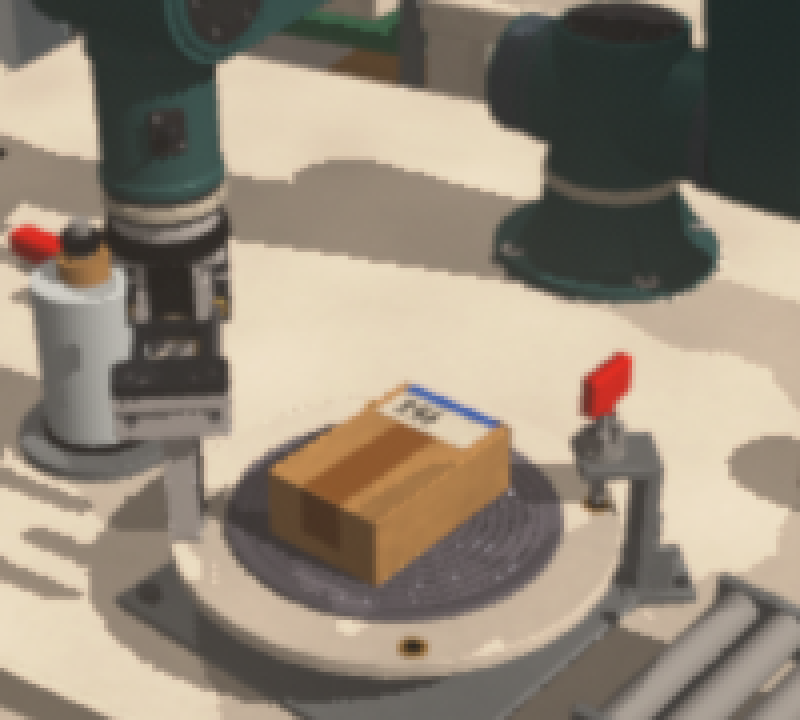

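View pics/t9.png

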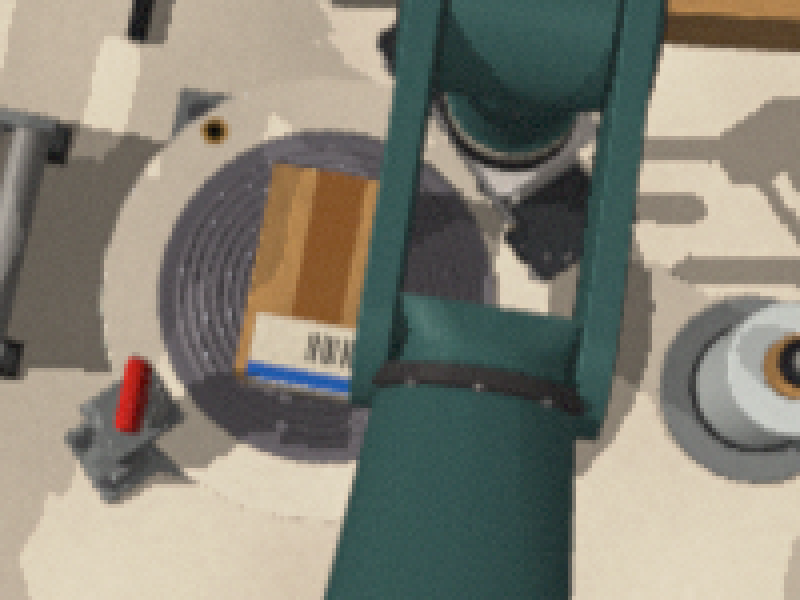

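The finger hides the grip in the scene view (crop (185,495)) and nothing touches. The knob is still along x. I close on the grip.

```bash
python3 -m handwheel '[{"delta_pos":[0,0,0],"yaw":0},{"delta_pos":[0,0,0],"yaw":0},{"delta_pos":[0,0,0],"yaw":0},{"delta_pos":[0,0,0],"yaw":0},{"delta_pos":[0,0,0],"yaw":0},{"delta_pos":[0,0,0],"yaw":0},{"delta_pos":[0,0,0],"yaw":0},{"delta_pos":[0,0,0],"yaw":0},{"delta_pos":[0,0,0],"yaw":0},{"delta_pos":[0,0,0],"yaw":0},{"delta_pos":[0,0,0],"yaw":0},{"delta_pos":[0,0,0],"yaw":0}]' 255
python3 - <<'E'
import numpy as np
# arc waypoints in tool axes at start (yaw0), clockwise turn of total 1.571, yaw follows
yaw0=.583; c=np.array([.545,.070]); r=.135; a0=-.988
ex=np.array([np.cos(yaw0),np.sin(yaw0)]); ez=np.array([-ex[1],ex[0]])
p0=c+r*np.array([np.cos(a0),np.sin(a0)]); print(p0)
for t in (.05,.15,.25,.35,.45,.55,.65,.75,.785,.785):
    p=c+r*np.array([np.cos(a0-t),np.sin(a0-t)])-p0; print(t,(1000*p@ex).round(1),(1000*p@ez).round(1))
E
```

```text
time: 14.1
tool_pos: [0.6194, -0.0427, 0.0885]
ee_rot: [-1.571, -0.0, 0.583]
wrist_force: [0.0, 0.5, -0.6]
width: 0.0215
[ 0.61929871 -0.04271514]
0.05 -6.7 0.2
0.15 -20.2 1.5
0.25 -33.4 4.2
0.35 -46.3 8.2
0.45 -58.7 13.5
0.55 -70.6 19.9
0.65 -81.7 27.5
0.75 -92.0 36.2
0.785 -95.4 39.5
0.785 -95.4 39.5
```

```bash
python3 -m handwheel '[{"delta_pos":[-4,0,0],"yaw":0.03},{"delta_pos":[-12,0,0.5],"yaw":0.09},{"delta_pos":[-21.5,0,1.7],"yaw":0.16},{"delta_pos":[-32,0,4],"yaw":0.24},{"delta_pos":[-42.5,0,7],"yaw":0.32},{"delta_pos":[-52.5,0,10.7],"yaw":0.4},{"delta_pos":[-62.5,0,15.3],"yaw":0.48},{"delta_pos":[-71.7,0,20.6],"yaw":0.56},{"delta_pos":[-80.6,0,26.7],"yaw":0.64},{"delta_pos":[-87,0,31.7],"yaw":0.7},{"delta_pos":[-92,0,36],"yaw":0.75},{"delta_pos":[-95.4,0,39.5],"yaw":0.785}]'
python3 -m handwheel '[{"delta_pos":[0,0,0],"yaw":0},{"delta_pos":[0,0,0],"yaw":0}]'
python3 - <<'E'
from h import *
S=robot.snapshot("scene"); crop(S,(200,100,400,280),4,"s10.png")
E
```

```text
time: 15.3
tool_pos: [0.5173, -0.0616, 0.0884]
ee_rot: [-1.569, 0.0, -0.205]
wrist_force: [0.1, 0.9, -1.8]
width: 0.0211
time: 15.5
tool_pos: [0.5176, -0.0617, 0.0884]
ee_rot: [-1.57, 0.0, -0.202]
wrist_force: [0.7, 3.1, -0.3]
width: 0.0215
```

View pics/s10.png

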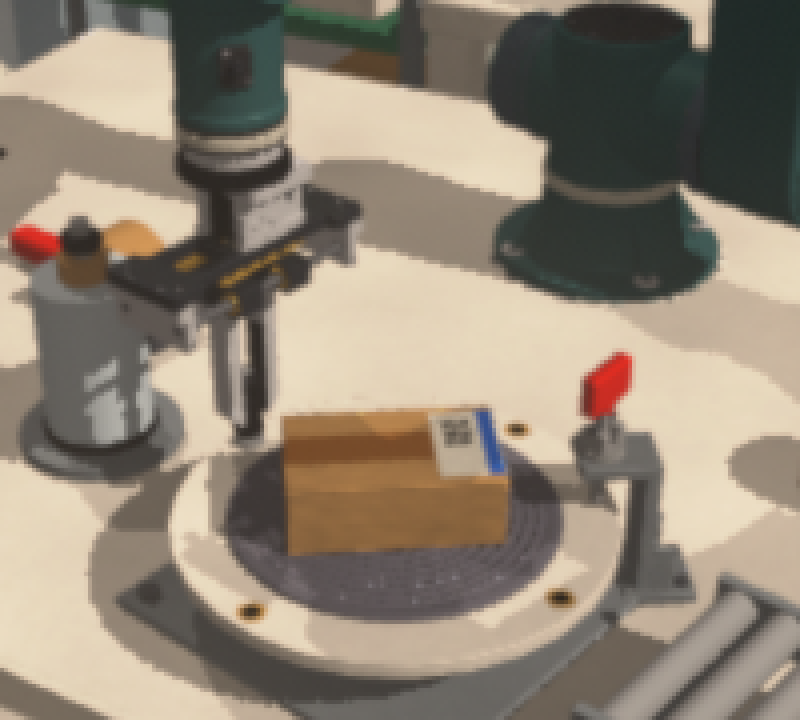

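The plate and the parcel are half-way round, and the labelled end is swinging toward the rollers. Second half:

```bash
python3 -m handwheel '[{"delta_pos":[-4,0,0],"yaw":0.03},{"delta_pos":[-12,0,0.5],"yaw":0.09},{"delta_pos":[-21.5,0,1.7],"yaw":0.16},{"delta_pos":[-32,0,4],"yaw":0.24},{"delta_pos":[-42.5,0,7],"yaw":0.32},{"delta_pos":[-52.5,0,10.7],"yaw":0.4},{"delta_pos":[-62.5,0,15.3],"yaw":0.48},{"delta_pos":[-71.7,0,20.6],"yaw":0.56},{"delta_pos":[-80.6,0,26.7],"yaw":0.64},{"delta_pos":[-87,0,31.7],"yaw":0.7},{"delta_pos":[-92,0,36],"yaw":0.75},{"delta_pos":[-95.4,0,39.5],"yaw":0.785}]'
python3 -m handwheel '[{"delta_pos":[0,0,0],"yaw":0},{"delta_pos":[0,0,0],"yaw":0},{"delta_pos":[0,0,0],"yaw":0}]'
python3 - <<'E'
from h import *
S=robot.snapshot("scene"); crop(S,(200,100,400,280),4,"s11.png")
T=robot.snapshot("top"); crop(T,(180,140,340,290),5,"t11.png")
E
```

```text
time: 16.75
tool_pos: [0.433, -0.0043, 0.0885]
ee_rot: [-1.569, -0.002, -0.99]
wrist_force: [2.8, 0.7, -3.2]
width: 0.0218
time: 17.05
tool_pos: [0.433, -0.0043, 0.0885]
ee_rot: [-1.569, -0.0, -0.987]
wrist_force: [4.2, 2.9, -2.7]
width: 0.0213
```

View pics/s11.png

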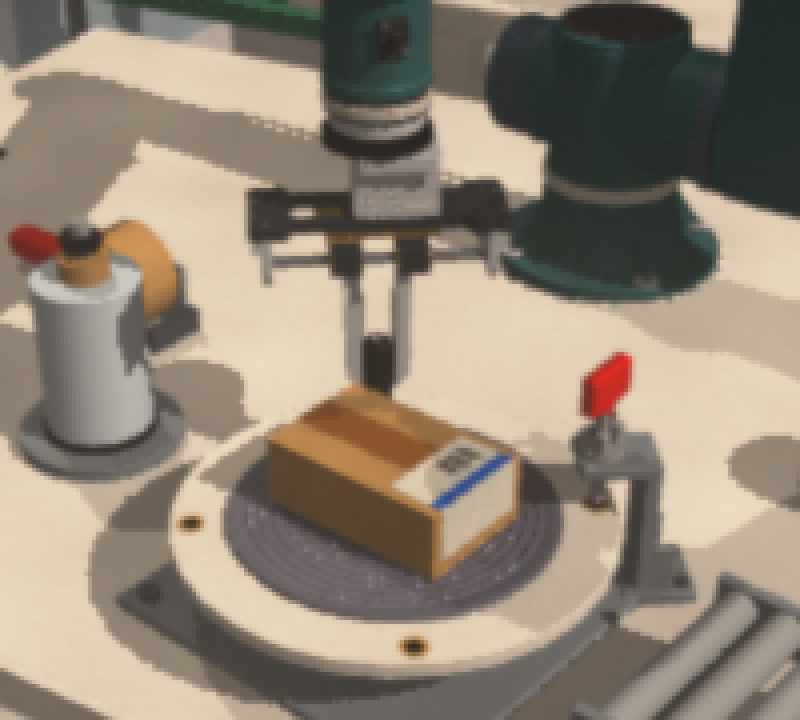

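View pics/t11.png

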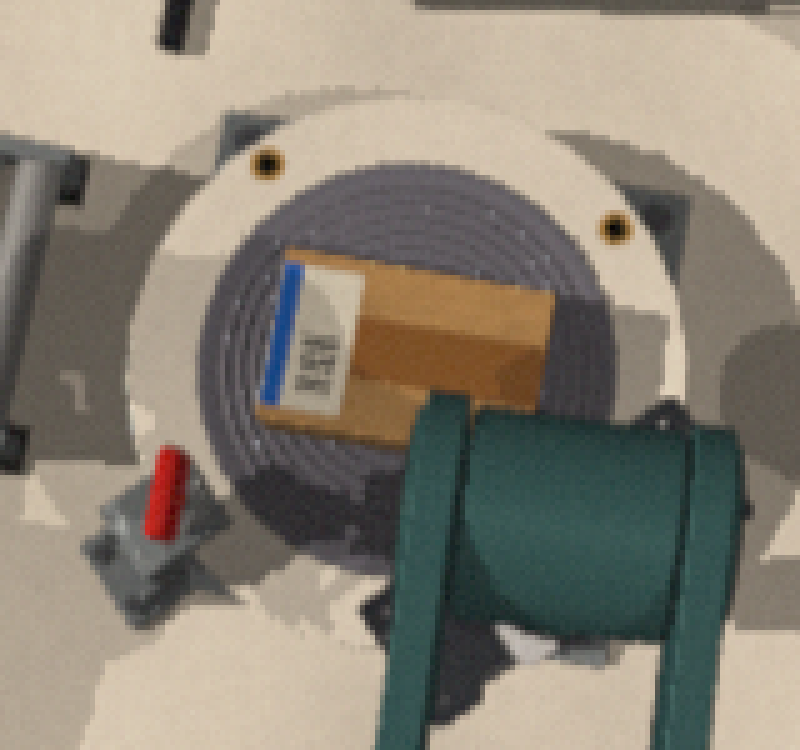

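The parcel's label now faces the rollers. The hole at crop (268,164) sits where it did before. I check the angle to subpixel accuracy against the first image.

```bash
python3 - <<'E'
from h import *
T0=dict(robot.snapshot("top")); T1=T0["image"]; A=cv2.imread("pics/top0.png")[:,:,::-1]
S=robot.snapshot("scene"); S1=S["image"]; B=cv2.imread("pics/scene0.png")[:,:,::-1]
c=np.array([.5435,.069])
def cen(im,x,y,w=5):
    p=im[y-w:y+w+1,x-w:x+w+1].astype(float); bg=np.median(p.reshape(-1,3),0)
    wt=np.clip(bg[2]*0.75-p[...,2],0,None); v,u=np.mgrid[y-w:y+w+1,x-w:x+w+1]
    return (u*wt).sum()/wt.sum(),(v*wt).sum()/wt.sum()
def ang(s,q):
    p=onplane(s,*q,.066); return np.arctan2(p[1]-c[1],p[0]-c[0]), np.hypot(*(p[:2]-c))
a=cen(A,233,172);b=cen(T1,233,172);d=cen(T1,303,185);e=cen(A,290,256)
print("top",a,b,d,e)
for q in (a,b,d,e): print(ang(T0,q))
a=cen(B,303,261,4);b=cen(S1,303,261,4); print("scene",a,b,ang(S,a),ang(S,b))
E
```

```text
top (np.float64(232.5181554912007), np.float64(171.6072621964803)) (np.float64(232.39935064935065), np.float64(171.69561688311688)) (np.float64(303.33541731791183), np.float64(184.71814108575597)) (np.float64(289.9180210325048), np.float64(255.99689292543022))
(np.float64(0.5896118069048717), np.float64(0.1392775661270123))
(np.float64(0.592482812924717), np.float64(0.13925611685976702))
(np.float64(-0.9716945202233278), np.float64(0.13704692888180423))
(np.float64(-2.5620776319229286), np.float64(0.1355416248245091))
scene (np.float64(302.8249616564417), np.float64(261.40701687116564)) (np.float64(303.0700019022256), np.float64(261.27239870648657)) (np.float64(0.5869324739299346), np.float64(0.1376686104069921)) (np.float64(0.5915274943173978), np.float64(0.13722829381832993))
```

About 0.003–0.0045 rad off, within the ±0.02 capture range. I release, lift, and go to the knob.

```bash
python3 -m handwheel '[{"delta_pos":[0,0,0],"yaw":0},{"delta_pos":[0,0,0],"yaw":0},{"delta_pos":[0,0,0],"yaw":0},{"delta_pos":[0,0,0],"yaw":0},{"delta_pos":[0,0,0],"yaw":0},{"delta_pos":[0,0,0],"yaw":0},{"delta_pos":[0,0,0],"yaw":0},{"delta_pos":[0,0,0],"yaw":0},{"delta_pos":[0,0,0],"yaw":0},{"delta_pos":[0,0,0],"yaw":0}]' 0
python3 -m handwheel '[{"delta_pos":[0,-10,0],"yaw":0},{"delta_pos":[0,-30,0],"yaw":0},{"delta_pos":[0,-55,0],"yaw":0},{"delta_pos":[0,-80,0],"yaw":0},{"delta_pos":[0,-105,0],"yaw":0},{"delta_pos":[0,-125,0],"yaw":0},{"delta_pos":[0,-132,0],"yaw":0}]'
python3 -m handwheel '[{"delta_pos":[-6,0,6],"yaw":0.05},{"delta_pos":[-22,0,22],"yaw":0.14},{"delta_pos":[-42,0,42],"yaw":0.25},{"delta_pos":[-62,0,62],"yaw":0.37},{"delta_pos":[-82,0,82],"yaw":0.49},{"delta_pos":[-102,0,102],"yaw":0.6},{"delta_pos":[-119,0,120],"yaw":0.69},{"delta_pos":[-130,0,131],"yaw":0.75},{"delta_pos":[-134.7,0,135.7],"yaw":0.77},{"delta_pos":[-134.7,0,135.7],"yaw":0.77},{"delta_pos":[-134.7,0,135.7],"yaw":0.77}]'
python3 - <<'E'
from h import *
S=robot.snapshot("scene"); crop(S,(200,100,400,280),4,"s12.png")
T=robot.snapshot("top"); crop(T,(180,140,340,290),5,"t12.png")
c=np.array([.5435,.069])
def cen(im,x,y,w=5):
    p=im[y-w:y+w+1,x-w:x+w+1].astype(float); bg=np.median(p.reshape(-1,3),0)
    wt=np.clip(bg[2]*0.75-p[...,2],0,None); v,u=np.mgrid[y-w:y+w+1,x-w:x+w+1]
    return (u*wt).sum()/wt.sum(),(v*wt).sum()/wt.sum()
def ang(s,q):
    p=onplane(s,*q,.066); return np.arctan2(p[1]-c[1],p[0]-c[0])
print(ang(T,cen(T["image"],233,172)),ang(S,cen(S["image"],303,261,4)))
E
```

```text
time: 18.25
tool_pos: [0.4324, -0.0044, 0.0885]
ee_rot: [-1.571, 0.0, -0.987]
wrist_force: [-0.8, 0.1, 0.8]
width: 0.0937
time: 18.95
tool_pos: [0.4336, -0.0045, 0.2238]
ee_rot: [-1.567, -0.004, -0.987]
wrist_force: [0.3, -0.4, -0.4]
width: 0.0941
time: 20.05
tool_pos: [0.4711, 0.1826, 0.22]
ee_rot: [-1.572, -0.001, -1.756]
wrist_force: [-0.2, -0.4, -0.9]
width: 0.0942
0.5927106998733398 0.5915289288337048
```

View pics/s12.png

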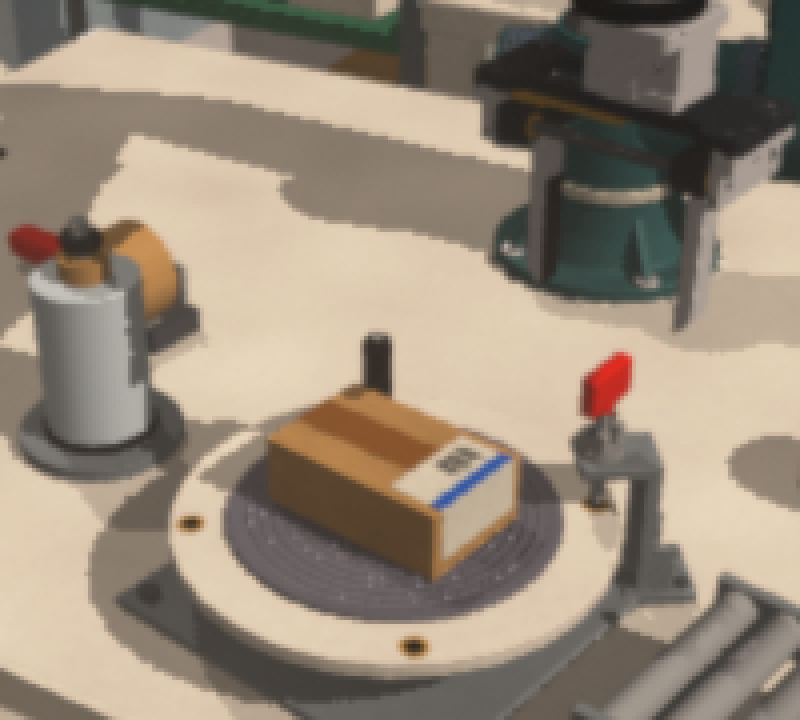

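The plate has not moved on release, and the open fingers straddle the knob. I lower and grip it.

```bash
python3 -m handwheel '[{"delta_pos":[0,10,0],"yaw":0},{"delta_pos":[0,25,0],"yaw":0},{"delta_pos":[0,42,0],"yaw":0},{"delta_pos":[0,58,0],"yaw":0},{"delta_pos":[0,69,0],"yaw":0},{"delta_pos":[0,75,0],"yaw":0},{"delta_pos":[0,75,0],"yaw":0}]' 0
python3 -m handwheel '[{"delta_pos":[0,0,0],"yaw":0},{"delta_pos":[0,0,0],"yaw":0},{"delta_pos":[0,0,0],"yaw":0},{"delta_pos":[0,0,0],"yaw":0},{"delta_pos":[0,0,0],"yaw":0},{"delta_pos":[0,0,0],"yaw":0},{"delta_pos":[0,0,0],"yaw":0},{"delta_pos":[0,0,0],"yaw":0},{"delta_pos":[0,0,0],"yaw":0},{"delta_pos":[0,0,0],"yaw":0},{"delta_pos":[0,0,0],"yaw":0},{"delta_pos":[0,0,0],"yaw":0}]' 255
python3 -m handwheel '[{"delta_pos":[0,0,0],"yaw":0},{"delta_pos":[0,0,0],"yaw":0}]'
```

```text
time: 20.85
tool_pos: [0.4706, 0.1825, 0.1441]
ee_rot: [-1.573, -0.001, -1.757]
wrist_force: [0.2, -0.1, 1.7]
width: 0.0939
time: 22.05
tool_pos: [0.4714, 0.1831, 0.1455]
ee_rot: [-1.571, 0.001, -1.757]
wrist_force: [0.3, 1.2, -0.7]
width: 0.0129
time: 22.25
tool_pos: [0.4714, 0.1831, 0.1455]
ee_rot: [-1.571, 0.001, -1.757]
wrist_force: [0.1, 1.5, -0.0]
width: 0.0131
```

```bash
python3 -m handwheel '[{"delta_pos":[0,-2,0],"yaw":0},{"delta_pos":[0,-4,0],"yaw":0},{"delta_pos":[0,-4,0],"yaw":-0.05},{"delta_pos":[0,-4,0],"yaw":-0.15},{"delta_pos":[0,-4,0],"yaw":-0.28},{"delta_pos":[0,-4,0],"yaw":-0.4},{"delta_pos":[0,-4,0],"yaw":-0.5},{"delta_pos":[0,-4,0],"yaw":-0.5}]'
python3 -m handwheel '[{"delta_pos":[0,0,0],"yaw":-0.1},{"delta_pos":[0,0,0],"yaw":-0.23},{"delta_pos":[0,0,0],"yaw":-0.36},{"delta_pos":[0,0,0],"yaw":-0.49},{"delta_pos":[0,0,0],"yaw":-0.62},{"delta_pos":[0,0,0],"yaw":-0.75},{"delta_pos":[0,0,0],"yaw":-0.87},{"delta_pos":[0,0,0],"yaw":-0.98},{"delta_pos":[0,0,0],"yaw":-1.05},{"delta_pos":[0,0,0],"yaw":-1.055},{"delta_pos":[0,0,0],"yaw":-1.055}]'
python3 -c "
from bench import robot
print(robot.get_obs()['wrist_torque'])"
```

```text
time: 23.05
tool_pos: [0.4712, 0.183, 0.1477]
ee_rot: [-1.572, 0.001, -1.257]
wrist_force: [4.0, 3.8, -11.5]
width: 0.013
time: 24.15
tool_pos: [0.4712, 0.1829, 0.148]
ee_rot: [-1.571, 0.001, -0.205]
wrist_force: [4.2, 3.3, -12.3]
width: 0.0127
[ 0.560543   -0.89724804 -0.06182377]
```

Twisted back. I ease it down so the pin drops.

```bash
python3 -m handwheel '[{"delta_pos":[0,2,0],"yaw":0},{"delta_pos":[0,5,0],"yaw":0},{"delta_pos":[0,8,0],"yaw":0},{"delta_pos":[0,10,0],"yaw":0},{"delta_pos":[0,12,0],"yaw":0},{"delta_pos":[0,12,0],"yaw":0},{"delta_pos":[0,12,0],"yaw":0}]'
python3 -c "
from bench import robot
print(robot.get_obs()['wrist_torque'])"
```

```text
time: 24.85
tool_pos: [0.4713, 0.1829, 0.1376]
ee_rot: [-1.57, 0.0, -0.202]
wrist_force: [2.6, 4.8, -8.1]
width: 0.0128
[ 0.73837289 -0.42301133 -0.1205974 ]
```

```bash
python3 -m handwheel '[{"delta_pos":[0,1,0],"yaw":0},{"delta_pos":[0,2,0],"yaw":0},{"delta_pos":[0,3,0],"yaw":0},{"delta_pos":[0,3,0],"yaw":0},{"delta_pos":[0,3,0],"yaw":0}]'
python3 -m handwheel '[{"delta_pos":[0,0,0],"yaw":0},{"delta_pos":[0,0,0],"yaw":0},{"delta_pos":[0,0,0],"yaw":0},{"delta_pos":[0,0,0],"yaw":0},{"delta_pos":[0,0,0],"yaw":0},{"delta_pos":[0,0,0],"yaw":0},{"delta_pos":[0,0,0],"yaw":0},{"delta_pos":[0,0,0],"yaw":0},{"delta_pos":[0,0,0],"yaw":0},{"delta_pos":[0,0,0],"yaw":0}]' 0
python3 -m handwheel '[{"delta_pos":[0,-10,0],"yaw":0},{"delta_pos":[0,-30,0],"yaw":0},{"delta_pos":[0,-60,0],"yaw":0},{"delta_pos":[0,-90,0],"yaw":0},{"delta_pos":[0,-115,0],"yaw":0},{"delta_pos":[0,-125,0],"yaw":0},{"delta_pos":[0,-125,0],"yaw":0}]'
python3 - <<'E'
from h import *
S=robot.snapshot("scene"); crop(S,(200,100,400,280),4,"s13.png")
T=robot.snapshot("top"); crop(T,(180,140,340,290),5,"t13.png"); cv2.imwrite("pics/top13.png",T["image"][:,:,::-1])
c=np.array([.5435,.069])
def cen(im,x,y,w=5):
    p=im[y-w:y+w+1,x-w:x+w+1].astype(float); bg=np.median(p.reshape(-1,3),0)
    wt=np.clip(bg[2]*0.75-p[...,2],0,None); v,u=np.mgrid[y-w:y+w+1,x-w:x+w+1]
    return (u*wt).sum()/wt.sum(),(v*wt).sum()/wt.sum()
def ang(s,q):
    p=onplane(s,*q,.066); return np.arctan2(p[1]-c[1],p[0]-c[0])
print(ang(T,cen(T["image"],233,172)),ang(S,cen(S["image"],303,261,4)))
B=cv2.imread("pics/scene0.png")[:,:,::-1]
for im in (B,S["image"]):
    m,u,v=red(dict(image=im),(335,180,370,225)); print(len(u),u.mean(),v.mean(),u.min(),u.max(),v.min(),v.max())
E
```

```text
time: 25.35
tool_pos: [0.4713, 0.1829, 0.1346]
ee_rot: [-1.57, -0.0, -0.202]
wrist_force: [1.2, 3.3, -5.9]
width: 0.0129
time: 26.35
tool_pos: [0.4714, 0.1828, 0.1345]
ee_rot: [-1.571, 0.0, -0.202]
wrist_force: [0.3, 0.8, 0.8]
width: 0.0887
time: 27.05
tool_pos: [0.4722, 0.183, 0.2617]
ee_rot: [-1.569, -0.004, -0.202]
wrist_force: [0.6, -0.4, 0.6]
width: 0.0942
0.5927343897864857 0.5915376792554907
61 352.9672131147541 198.34426229508196 344 358 193 207
65 352.6923076923077 198.23076923076923 344 358 193 207
```

View pics/s13.png

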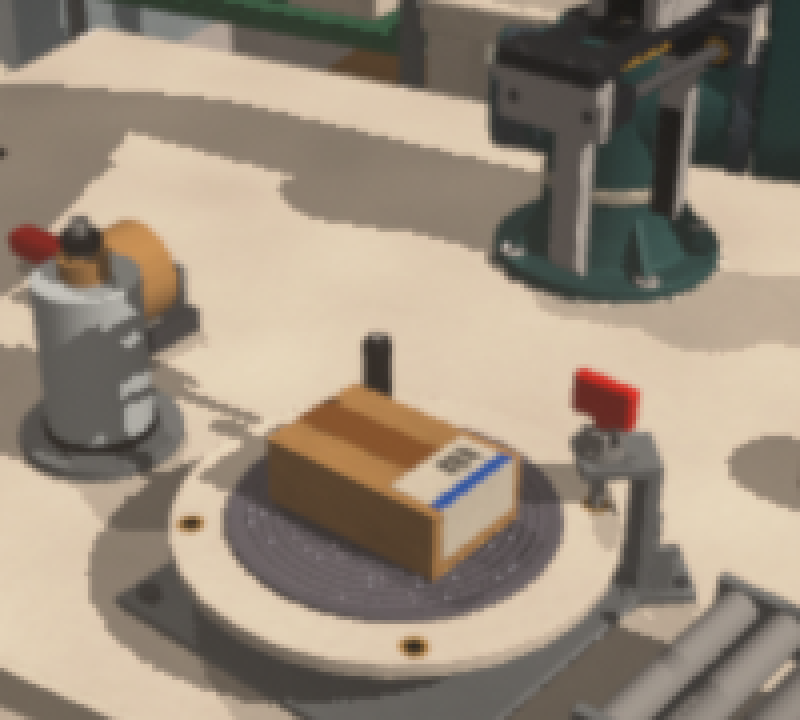

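View pics/top13.png

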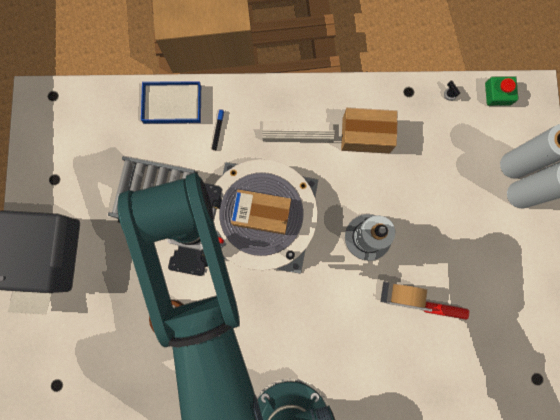

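```bash
python3 - <<'E'
from h import *
T=robot.snapshot("top"); im=T["image"].astype(int)[180:240,215:300]
m=((im[...,2]>im[...,0]+40)).astype(np.uint8); v,u=np.nonzero(m); L=onplane(T,u.mean()+215,v.mean()+180,.12)
hsv=cv2.cvtColor(T["image"],cv2.COLOR_RGB2HSV)[180:240,215:300]
b=((hsv[...,0]<25)&(hsv[...,1]>120)).astype(np.uint8); k=max(cv2.findContours(b|m,cv2.RETR_EXTERNAL,cv2.CHAIN_APPROX_NONE)[0],key=cv2.contourArea)
r=cv2.minAreaRect(np.vstack([k,np.argwhere(m)[:,::-1].reshape(-1,1,2)]).astype(np.int32)); P=onplane(T,r[0][0]+215,r[0][1]+180,.12); print(r)
c=np.array([.545,.07]); e=np.array([[np.cos(-.203),np.sin(-.203)],[-np.sin(-.203),np.cos(-.203)]])
print("blue band stand xy",e@(L[:2]-c),"parcel",e@(P[:2]-c), robot.get_obs()["time"], robot.get_obs()["wrist_force"])
robot.close_job()
E
```

```text
((45.808311462402344, 31.31177520751953), (54.845951080322266, 35.680450439453125), 9.7824068069458)
blue band stand xy [-0.00264855  0.06244579] parcel [-0.00287713 -0.00243597] 27.2 [-0.02679701  0.2710167   0.16139549]
the job is handed in; nothing more can be done
```

I handed the job in at about 27 s of the 64 s allowed. The table is turned a quarter clockwise and locked, with the labelled end of the parcel facing the rollers. The hand-in gave no verdict.

I drew and twisted the red knob so it stayed out, swung the plate round by the black grip, then twisted the knob back and let the pin drop.

**Last checks:**
- **Plunger:** the knob's image position is within about 0.3 pixel (under 1 mm) of where it was at the start, and the bar lies along y again. The pin is fully home.
- **Plate:** the index holes agree with the quarter turn to about 0.003–0.005 rad. The small leftover is within the pin's play of about 0.01 rad.
- **Parcel:** it lies flat, with its centre about 4 mm from the turning axis. The label's blue band is about 3 mm off the roller centre line and 62 mm out toward the rollers.
- **Other things on the bench:** none looked moved in the last top view, but the arm mostly hid the tape roll in that picture. I judged this by eye and did not measure it.
- **Robot:** the gripper was open and clear of everything, with the wrist force near zero.

No check failed or disagreed.

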